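# Stir the ferrite cores clean and unclip their sieve basket

## Task

Loosen the dust from the ferrite cores in the clip-in sieve basket: take the stirring rod out of its stand, stir the cores with it until every core has moved at least a centimetre from where it lay, and stand the rod back in its stand. Then squeeze the basket's two side catches together, lift the basket straight out of its pan with all the cores in it, and finish while still holding it level by the catches, clear above the pan. Leave the other things on the bench alone.

Things in the scene. Friction and masses are not known exactly. Their poses are not given: they have to be found in the camera images.
- catch_grip (a point): where the sieve basket is pinched: midway between the ribbed pads of its two black side catches, 61 mm above its underside (75 mm above the bench at first). y runs from the right catch to the left one (the closing line), x along the basket, z up. The pads measure 62 mm over their outer faces here at rest (66 mm at the top edges), about 42 mm squeezed home
- catch_left (a joint): catch on the basket's +y side, a sprung tongue hinged low on the wall: 0 rad at rest, its hook under a lip of the pan so that the basket cannot be lifted; 0.17 rad squeezed home; unhooked from about 0.1 rad; about 6 N on the pad squeezes it home. Its upright pad is 26 mm wide (x), 4 mm thick, 42 to 74 mm above the basket's underside
- catch_right (a joint): the same catch on the -y side; both are squeezed towards each other
- basket_center (a point): in the middle of the sieve basket, 9 mm above its underside. Steel trough with round ends, 109 mm (x) by 55 mm (y), 34 mm high, open at the top; inside 104 by 50 mm (end radius 25 mm), slatted floor 2.5 mm thick; about 0.2 kg, 0.3 kg with the cores. Axes as for catch_grip. In the pan its underside is 14 mm above the bench
- pan: pan under the basket, a grey metal tray 124 mm (x) by 88 mm (y) that does not move; walls 47 mm high; the two lips over the hooks, in the middle of its long sides, 49 mm high (fingertips must stay above them). Origin at the centre of its underside, on the bench; axes as the basket's
- rod_grip (a point): point on the axis of the stirring rod in the middle of its grip: the rod is a round plastic rod 8 mm thick and 140 mm long, with a grey grip sleeve of 14 mm diameter and 46 mm length on its top end (94 to 140 mm above the tip). This point is 118 mm above the tip. z points from the tip to the grip. It weighs about 40 g
- rod_tip (a point): lower end of the stirring rod, on its axis
- stand_mouth (a point): centre of the mouth of the rod stand, a fixed aluminium foot of 52 mm diameter with an upright tube; the tube's bore is 14 mm wide, flared to 23 mm over the top 7 mm; its mouth 46 mm above the bench and its bottom 9 mm above the bench (37 mm deep). The rod stands in it at the start
- qc_stamp: inspection stamp with a wooden knob, 26 x 34 x 64 mm, a bystander; origin at the centre of the underside
- tweezers: steel tweezers, 16 x 123 x 10 mm, a bystander; origin at the centre of the underside
- pin_cup: small steel cup of contact pins, 58 mm wide, 43 mm high, a bystander; origin at the centre of the underside
- core_1_center (a point): centre of a ferrite core, a dark cylinder of 12 mm diameter and 12 mm height with a hole through it, standing on the basket's floor; about 12 g; five of them lie in the basket
- core_2_center (a point): centre of a ferrite core, like the first
- core_3_center (a point): centre of a ferrite core, like the first
- core_4_center (a point): centre of a ferrite core, like the first
- core_5_center (a point): centre of a ferrite core, like the first

How it is judged:
By the outcome, as a careful person would: the job done as asked, in the order asked, and still so for the second after the job is handed in, while the arm keeps its last pose, push and grip.
It also fails if it takes over 67 s, if anything falls off the work surface, if the arm or the gripper's body presses on something with over 40 N, if the wrist force passes 120 N, or if a joint passes its speed limit or range.

## Robot

A 7-joint arm with a two-finger parallel gripper is mounted at the origin on the work surface; the furniture and walls round the work are solid. World frame = base frame: x ahead of the robot, y to its left, z up, the work surface at z = 0. Lengths are in m, angles in rad, forces in N, time in s.
With the tool pointing down it reaches from about 0.35 to 0.775 m from the base axis. Payload 3.1 kg.
Tool frame: the origin (TCP) lies midway between the tips of the shut fingers; the grasp point (between the pads) lies 19 mm behind it; z points along the fingers, y is the line along which they close (so a half turn about z gives the same grasp; the last joint's range is limited). The gripper opens to 85 mm and grips with 20 to 120 N. Pads are 22 mm wide; open, the fingers measure 114 mm over their backs; the gripper's body (76 mm by 85 mm) begins 54 mm behind the grasp point. The pads swing forward as they close: fully open they stand 13 mm farther back than shut.
Start: joints at [-1.252, 0.311, 0.014, 1.512, -0.004, 1.319, -0.027], TCP at [0.194, 0.515, 0.231] pointing down, gripper open.
Joint ranges: [-2.7, 2.7], [-0.3, 1.91], [-1.27, 1.3], [0.12, 2.57], [-1.44, 4.58], [0.2, 2.03], [-3.05, 3.05]. Speed limits (rad/s): [2.79, 2.79, 3.14, 3.14, 3.14, 3.14, 3.14].

## Interface

Orientations are given as a 3x3 rotation matrix whose columns are the frame's x, y, z axes.
In Python, from bench import env gives the robot as it stands.
- The arm moves only by the tool carry_out, never from a script. Its argument "steps" is a list of rows, each a list of 2 entries, a list of its own where there are three numbers: the shift along the world's x, y, z in cm, then the turn about the world's z in rad. A call has 1 to 8 rows; each row shifts and turns the commanded pose from where the row before left it; what a row does not reach is not made up. A row lasts 1/10 s, in which the tool goes at most 50 mm and 8.59 degrees, less where a joint would pass 70% of its speed; a pose out of reach is approached as far as the arm can. A call with a gripper value outside its range is refused whole. "grip" is the opening, from -1 (shut) to 1 (fully open), set as the call begins (left out, the last holds). The fingers move at their own pace and stop on an object; "force" is the grip in N (left out, the last holds). Time passes only in rows, so rows that do not move let the fingers close. It gives the time, the measured TCP pose, the force, the opening and the grip force at its end, in the units of the state.
- env.state(): the state, without advancing time (a new reading comes with each control period).
- env.read_camera(name): name is "scene" or "top" or "wrist"; returns a dict with "image" (400x640x3 uint8, red, green, blue), "fx", "fy", "cx", "cy" (pixels), "position" and "rotation" of the camera in the world. Camera axes: x right, y down, z forward; pixel columns grow to the right and rows downward; lengths in m; the calibration is good to about 2 mm. A picture is of the moment at which its call begins. There is no depth.
- env.job_done(): hands the job in; it is judged then, once.
The state is a dict: "time": time; "joint_pos": joint angles; "dq": joint speeds; "tau": joint torques, N m; "tool_pos": TCP position; "eef_rot": TCP orientation; "wrist_force": force on the tool from outside, world axes, zero at the start; "torque": the same for the moment, N m; "opening": finger opening in m; "finger_force": force on a finger pad.
Only numpy, scipy, OpenCV 4.12 (cv2) and the standard library are available. Lean on these libraries where they do the work, as an engineer would, in place of code of your own. Each camera call takes 0.05 s, during which the arm holds its last target. There are 200 camera calls.

## Working session

There is one attempt and no reset: what is moved stays moved. The work goes in short steps, Python scripts to look and compute and a tool call to move; the robot and the scene stay as the last step left them, time stands still between calls to the robot, and variables do not carry over. Pictures are saved under pics/ and viewed, at most 10 in all, crops included, and the job is handed in when it is done.

Besides the shell and the picture viewer there is one more tool, called after "Emit:" as a command line: name --argument value ..., lists and objects as JSON in quotes. carry_out: Moves the arm, as the interface text tells. Its arguments: {"type":"object","properties":{"steps":{"type":"array","items":{"type":"array"}},"grip":{"type":"number"},"force":{"type":"number"}},"required":["steps"]}

```bash
mkdir -p pics
cat > h.py <<'E'
import numpy as np, cv2
from bench import env
def cam(n):
    c=env.read_camera(n); np.savez(f'{n}.npz',**c); return c
def ray(c,u,v):
    d=np.array(c['rotation'])@np.array([(u-c['cx'])/c['fx'],(v-c['cy'])/c['fy'],1]); return np.array(c['position']),d/np.linalg.norm(d)
def onz(c,u,v,z):
    p,d=ray(c,u,v); return p+d*(z-p[2])/d[2]
def proj(c,P):
    q=np.array(c['rotation']).T@(np.array(P)-np.array(c['position'])); return q[0]/q[2]*c['fx']+c['cx'],q[1]/q[2]*c['fy']+c['cy']
def tri(c1,a,c2,b):
    p,d=ray(c1,*a);q,e=ray(c2,*b)
    s=np.linalg.lstsq(np.stack([d,-e],1),q-p,rcond=None)[0]; x,y=p+s[0]*d,q+s[1]*e
    return (x+y)/2,np.linalg.norm(x-y)
E
python3 - <<'E'
from h import *
np.set_printoptions(precision=3,suppress=True)
for n in('scene','top'):
    c=cam(n);cv2.imwrite(f'pics/{n}0.png',c['image'][:,:,::-1]);print(n,c['position'],c['rotation'],c['fx'])
s=env.state();print(s['time'],s['eef_rot'],s['opening'],s['tool_pos'])
E
```

```text
scene [ 0.003 -0.411  0.602] [[ 0.725 -0.36   0.588]
 [-0.689 -0.358  0.63 ]
 [-0.016 -0.862 -0.507]] 429.3223040161022
top [0.442 0.188 0.953] [[-0.004 -0.989  0.149]
 [-1.     0.004  0.004]
 [-0.005 -0.149 -0.989]] 421.01617014629085
0.1 [[-0.936  0.353 -0.001]
 [ 0.353  0.936 -0.002]
 [-0.    -0.002 -1.   ]] 0.08548428394681819 [0.194 0.514 0.23 ]
```

View pics/scene0.png

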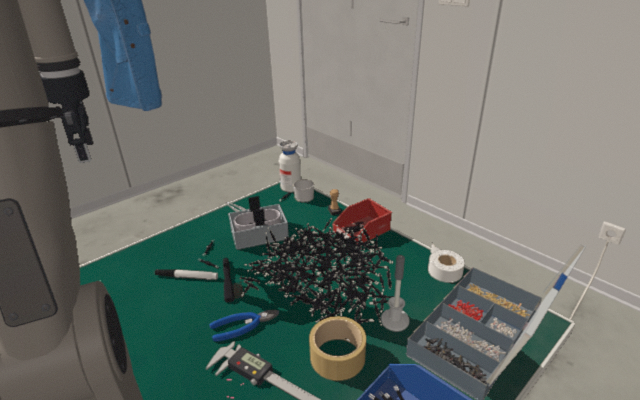

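View pics/top0.png

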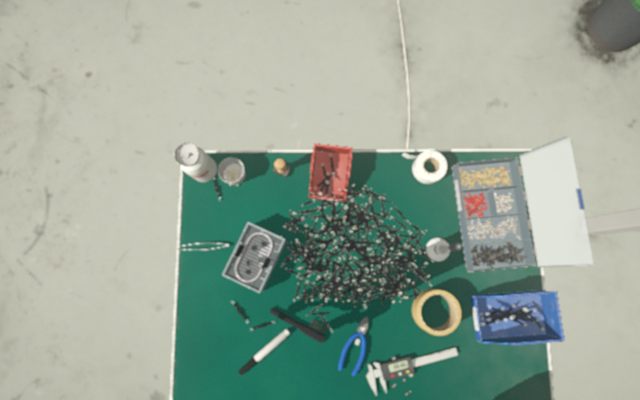

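The pan is at scene (258,225) / top (253,257). The rod in its stand is at scene (397,300) / top (437,249). Next I'll zoom in on both.

Run:
```python
from h import *
t=np.load('top.npz');s=np.load('scene.npz')
a=cv2.resize(t['image'][215:300,215:295],None,fx=5,fy=5,interpolation=3)
b=cv2.resize(t['image'][225:275,410:470],None,fx=5,fy=5,interpolation=3)
c=cv2.resize(s['image'][245:335,375:415],None,fx=4,fy=4,interpolation=3)
d=cv2.resize(s['image'][190:255,220:300],None,fx=5,fy=5,interpolation=3)
o=np.zeros((600,800,3),np.uint8)
o[:425,:400]=a;o[:250,400:700]=b;o[250:250+325,400:800]=d
e=cv2.resize(c,(75,170)); o[428:598,0:75]=e
cv2.imwrite('pics/crop1.png',o[:,:,::-1])
```

```text
(no output)
```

View pics/crop1.png

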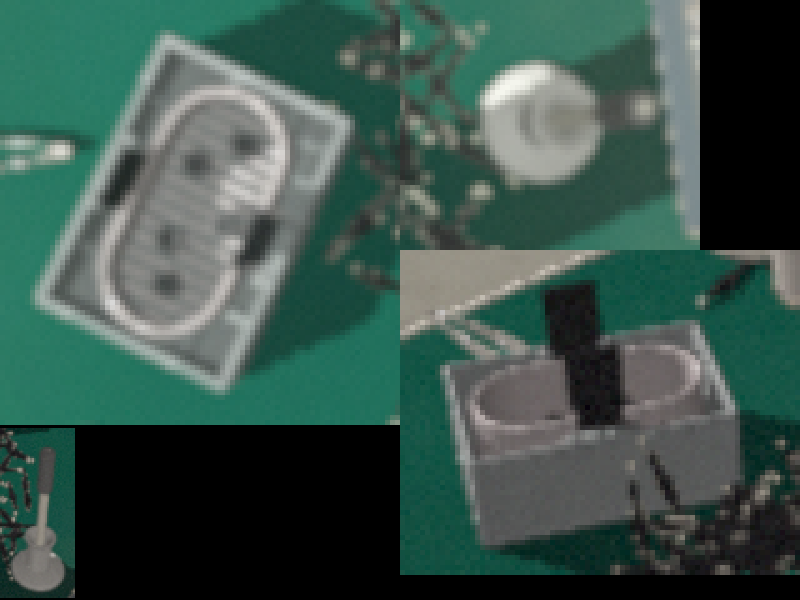

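Run:
```python
from h import *
np.set_printoptions(precision=4,suppress=True)
t=np.load('top.npz');s=np.load('scene.npz')
cr=[onz(t,x/5+215-.4,y/5+215-.4,.047) for x,y in[(165,37),(350,118),(222,388),(38,300)]]
cr=np.array(cr);print(cr);print('ctr',cr.mean(0))
l=cr[0]-cr[3]+cr[1]-cr[2];print('long axis deg',np.degrees(np.arctan2(l[1],l[0])),[np.linalg.norm(cr[i]-cr[i-1]) for i in range(4)])
for x,y in[(245,143),(197,163),(168,237),(168,285),(225,222)]: print('core',onz(t,x/5+215-.4,y/5+215-.4,.0285))
for x,y in[(125,178),(257,240)]: print('pad',onz(t,x/5+215-.4,y/5+215-.4,.08))
print('stand',onz(t,(540-400)/5+410-.4,122/5+225-.4,.01))
print('rodtop',tri(t,(459,246.4),s,(400.1,256.5)),onz(t,459,246.4,.149))
# scene stand: foot
g=s['image'].astype(int);print('mouth scene z.046 at rod',onz(s,396.5,307,.05))
```

```text
[[0.5375 0.3445 0.047 ]
 [0.5022 0.2641 0.047 ]
 [0.3886 0.3172 0.047 ]
 [0.4255 0.3961 0.047 ]]
ctr [0.4634 0.3305 0.047 ]
long axis deg -24.896581304901115 [np.float64(0.12335070149613338), np.float64(0.08780809937293371), np.float64(0.12541758581337736), np.float64(0.08708691946408373)]
core [0.4926 0.3116 0.0285]
core [0.484  0.3325 0.0285]
core [0.452  0.3445 0.0285]
core [0.4313 0.3441 0.0285]
core [0.4584 0.3198 0.0285]
pad [0.4756 0.354  0.08  ]
pad [0.4501 0.2991 0.08  ]
stand [ 0.4793 -0.0737  0.01  ]
rodtop (array([ 0.4782, -0.0755,  0.1497]), np.float64(0.0008208499301014576)) [ 0.4785 -0.076   0.149 ]
mouth scene z.046 at rod [ 0.4655 -0.0857  0.05  ]
```

Emit:
carry_out --steps '[[[2.5,-2.5,0.5],0],[[2.5,-2.5,0.5],0],[[2.5,-2.5,0.5],0],[[2.5,-2.5,0.5],0],[[2.5,-2.5,0.5],0],[[2.5,-2.5,0.5],0],[[2.5,-2.5,0.5],0],[[2.5,-2.5,0.5],0]]'

```text
time: 0.9
tool_pos: [0.3947, 0.3132, 0.2711]
eef_rot: [[-0.936, 0.353, -0.001], [0.353, 0.936, -0.001], [0.0, -0.001, -1.0]]
wrist_force: [-0.1, 1.2, -0.1]
opening: 0.0856
finger_force: 0.0
```

Run:
```python
from h import *
np.set_printoptions(precision=4,suppress=True)
env.read_camera('wrist');c=cam('wrist')
cv2.imwrite('pics/w1.png',c['image'][:,:,::-1]);print(c['position'],c['rotation'],c['fx'],env.state()['tool_pos'])
```

```text
[0.33   0.3352 0.4157] [[ 0.3637  0.8882  0.2807]
 [ 0.9315 -0.3466 -0.1101]
 [-0.0005  0.3015 -0.9535]] 342.39709336586657 [0.3991 0.3088 0.2718]
```

View pics/w1.png

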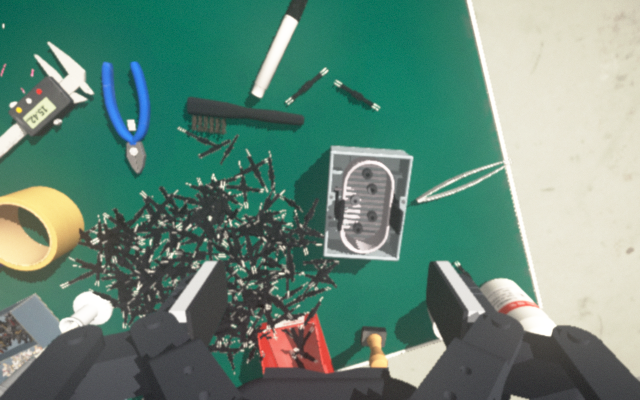

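Wrist view: the pan is at about (368,202), and the five cores are near (367,173), (372,189), (355,201), (372,215) and (358,228). Now to the rod.

Emit:
carry_out --steps '[[[0.6,-4.5,0],0],[[0.6,-4.5,0],0],[[0.6,-4.5,0],0],[[0.6,-4.5,0],0],[[0.6,-4.5,0],0],[[0.6,-4.5,0],0],[[0.6,-4.5,0],0],[[0.6,-4.5,0],0]]'

```text
time: 1.8
tool_pos: [0.4418, -0.0464, 0.271]
eef_rot: [[-0.936, 0.352, -0.0], [0.352, 0.936, 0.001], [0.0, 0.001, -1.0]]
wrist_force: [0.8, 0.3, 0.3]
opening: 0.0854
finger_force: 0.0
```

Run:
```python
from h import *
np.set_printoptions(precision=4,suppress=True)
w=dict(np.load('wrist.npz'))
for p in [(367,173),(372,189),(355,201),(372,215),(358,228)]: print(onz(w,*p,.0285))
env.read_camera('wrist');c=cam('wrist');print(env.state()['tool_pos'],env.state()['joint_pos'])
u,v=map(int,proj(c,[.479,-.075,.1]));print(u,v, [proj(c,[.479,-.075,z]) for z in(.01,.046,.149)])
x0,y0=max(u-100,0),max(v-75,0)
print(x0,y0);cv2.imwrite('pics/w2.png',cv2.resize(c['image'][y0:y0+150,x0:x0+200],None,fx=4,fy=4,interpolation=3)[:,:,::-1])
```

```text
[0.4298 0.3464 0.0285]
[0.4501 0.3455 0.0285]
[0.4567 0.3219 0.0285]
[0.4808 0.3349 0.0285]
[0.4905 0.3136 0.0285]
[ 0.4417 -0.053   0.2714] [-0.4195  0.0684  0.5334  1.7182 -0.0314  1.3637  1.3164]
323 218 [(np.float64(324.1786459040631), np.float64(193.2947754765082)), (np.float64(323.83286834429475), np.float64(202.1426432191755)), (np.float64(322.3897989603224), np.float64(239.06836813155664))]
223 143
```

View pics/w2.png

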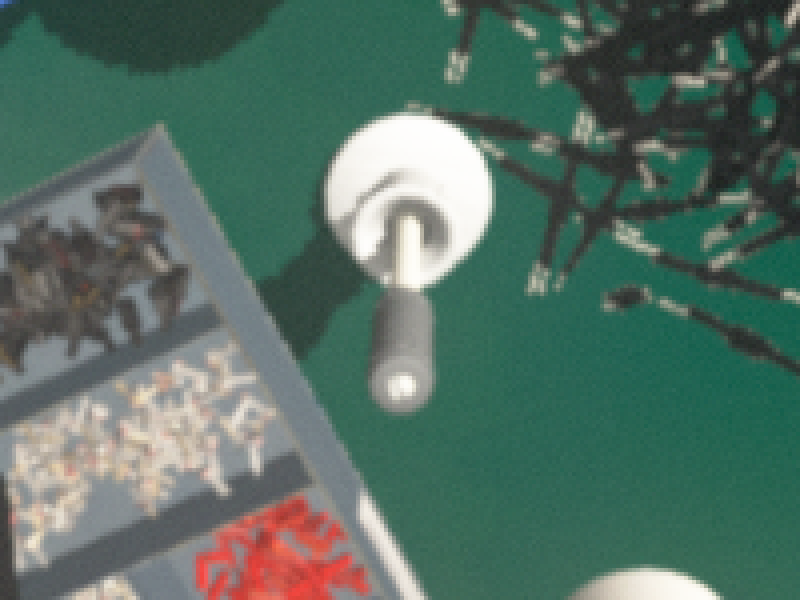

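The rod top is at wrist pixel (323,239), the mouth centre at about (324,201) and the foot centre at about (325,192).

Run:
```python
from h import *
np.set_printoptions(precision=4,suppress=True)
c=dict(np.load('wrist.npz'));t=dict(np.load('top.npz'))
print('top',onz(c,323.2,238.6,.149),tri(c,(323.2,238.6),t,(459,246.4)));print('mouth',onz(c,324,200.8,.046));print('foot',onz(c,324.6,192.0,.005))
print('sleeve base', onz(c,223+405/4,143+288/4,.103))
s=env.state();print(s['time'],s['tool_pos'])
```

```text
top [ 0.4788 -0.0742  0.149 ] (array([ 0.4781, -0.0744,  0.1517]), np.float64(0.0014409854391027033))
mouth [ 0.4776 -0.0742  0.046 ]
foot [ 0.479  -0.0745  0.005 ]
sleeve base [ 0.4747 -0.0721  0.103 ]
1.9 [ 0.4417 -0.053   0.2714]
```

Emit:
carry_out --steps '[[[1.8,-1.0,0],0],[[1.9,-1.1,0],0],[[0,0,-3],0],[[0,0,-3],0],[[0,0,-3],0],[[0,0,-3],0],[[0,0,-2.5],0],[[0,0,-1.8],0]]' --grip 0.2

```text
time: 2.7
tool_pos: [0.4776, -0.0648, 0.106]
eef_rot: [[-0.936, 0.352, -0.004], [0.352, 0.936, 0.001], [0.004, -0.0, -1.0]]
wrist_force: [-0.2, -0.1, -0.9]
opening: 0.0515
finger_force: 0.0
```

Emit:
carry_out --steps '[[[0,0,0],0],[[0,0,0],0],[[0,0,0],0],[[0,0,0],0],[[0,0,0],0],[[0,0,0],0]]' --grip -1 --force 40

```text
time: 3.3
tool_pos: [0.4785, -0.0695, 0.1094]
eef_rot: [[-0.935, 0.355, -0.0], [0.355, 0.935, -0.004], [-0.001, -0.004, -1.0]]
wrist_force: [-1.8, -4.0, 1.7]
opening: 0.0128
finger_force: 38.7
```

Emit:
carry_out --steps '[[[0,-0.4,0],0],[[0,0,0],0],[[0,0,0],0]]'

```text
time: 3.6
tool_pos: [0.4793, -0.0711, 0.1089]
eef_rot: [[-0.936, 0.353, 0.001], [0.353, 0.936, -0.001], [-0.001, -0.0, -1.0]]
wrist_force: [-2.5, -2.5, 3.0]
opening: 0.0128
finger_force: 39.4
```

Run:
```python
from h import *
s=env.state();print(s['tool_pos'],s['wrist_force'],s['opening'],s['joint_pos'])
```

```text
[ 0.47932275 -0.07107404  0.10894435] [-2.5240971  -2.46920646  3.04378202] 0.01283221444494946 [-0.32235201  0.31280283  0.53274393  1.87958741 -0.18653475  0.99742483
  1.50045962]
```

Emit:
carry_out --steps '[[[0,0,0.8],0],[[0,0,1.2],0],[[0,0,1.5],0],[[0,0,1.5],0],[[0,0,2],0],[[0,0,2.5],0],[[0,0,2],0],[[0,0,0],0]]'

```text
time: 4.4
tool_pos: [0.4826, -0.0694, 0.2277]
eef_rot: [[-0.936, 0.351, 0.01], [0.352, 0.936, 0.002], [-0.009, 0.005, -1.0]]
wrist_force: [0.1, 0.4, -0.2]
opening: 0.0129
finger_force: 38.9
```

Run:
```python
from h import *
s=env.state();print(s['tool_pos'],s['wrist_force'],s['opening'])
c=cam('scene');t=cam('top')
u,v=map(int,proj(c,np.array(s['tool_pos'])+[0,0,-.04]));print(u,v,proj(c,np.array(s['tool_pos'])+[0,0,-.099]))
a=cv2.resize(c['image'][v-60:v+60,u-50:u+50],None,fx=4,fy=4,interpolation=3)
print(u-50,v-60)
cv2.imwrite('pics/s2.png',a[:,:,::-1])
```

```text
[ 0.48258408 -0.06943477  0.22766889] [ 0.05870517  0.41777509 -0.20007557] 0.012879312974463542
400 235 (np.float64(398.30251944417364), np.float64(263.46669071085853))
350 175
```

View pics/s2.png

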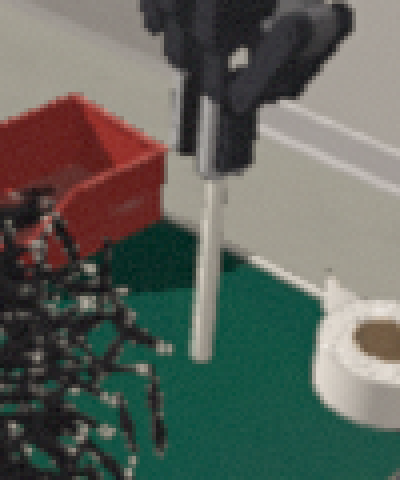

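The rod is held nearly vertical, with its tip at scene (400,265) against (398,263) expected. Carrying it over to the basket.

Emit:
carry_out --steps '[[[0,3,0],0],[[0,4.8,0],0],[[0,5,0],0],[[0,5,0],0],[[0,5,0],0],[[0,5,0],0],[[0,5,0],0],[[-0.3,4.5,0],0]]'

```text
time: 5.3
tool_pos: [0.4748, 0.3057, 0.2219]
eef_rot: [[-0.936, 0.351, -0.002], [0.351, 0.936, 0.0], [0.002, -0.001, -1.0]]
wrist_force: [0.5, 0.0, -0.4]
opening: 0.013
finger_force: 38.8
```

Emit:
carry_out --steps '[[[-0.4,0.5,0],0],[[0,0,0],0],[[0,0,0],0]]'

```text
time: 5.6
tool_pos: [0.4722, 0.3059, 0.2225]
eef_rot: [[-0.935, 0.354, -0.001], [0.354, 0.935, -0.002], [0.0, -0.002, -1.0]]
wrist_force: [1.0, -0.6, -0.3]
opening: 0.0131
finger_force: 38.9
```

Run:
```python
from h import *
np.set_printoptions(precision=4,suppress=True)
c=cam('wrist');s=env.state();print(s['tool_pos'],s['wrist_force'],s['opening'],s['joint_pos'])
cv2.imwrite('pics/w3.png',cv2.resize(c['image'][150:,170:470],None,fx=2.4,fy=2.4)[:,:,::-1])
print([proj(c,[.4634,.3305,.047])])
```

```text
[0.4727 0.3053 0.2229] [-0.4449  0.1871 -0.0189] 0.012775461541350315 [-0.8441  0.349   0.3253  1.4987 -0.1119  1.3135  0.6985]
[(np.float64(346.8443204850513), np.float64(160.19765211178571))]
```

View pics/w3.png

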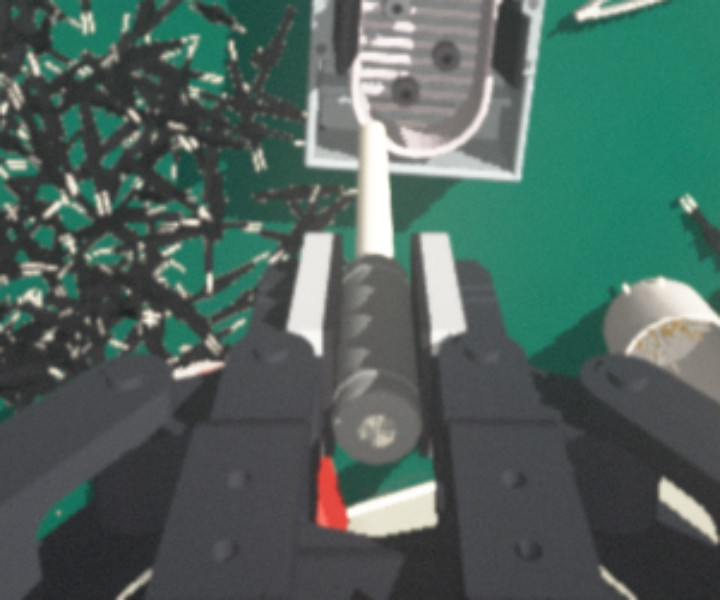

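The rod tip is at about wrist (326,203), and cores c3 to c5 are visible beyond it.

```bash
cat >> h.py <<'E'
C=np.array([.4634,.3305]);B=np.array([[.907,-.421],[.421,.907]])  # rows bx, by
def bk(p): return B@(np.array(p)[:2]-C)*1000
E
python3 - <<'E'
from h import *
np.set_printoptions(precision=4,suppress=True)
c=dict(np.load('wrist.npz'))
p=onz(c,326,204,.123);print(p,bk(p),bk([.4727,.3053]))
# verify pan corners & cores in near view
for a in[(313,165),(520,180)]: q=onz(c,170+a[0]/2.4,150+a[1]/2.4,.047);print('corner',q,bk(q))
for a in[(397,8),(445,55),(405,90)]: q=onz(c,170+a[0]/2.4,150+a[1]/2.4,.0345);print('core',q,bk(q))
for b in[(15,-12),(-30,-12),(-30,12),(30,12),(30,-12)]: print(b,C+B.T@(np.array(b)/1000))
E
```

```text
[0.4743 0.3055 0.123 ] [ 20.4264 -18.086 ] [ 19.0443 -18.9411]
corner [0.5023 0.2675 0.047 ] [ 61.8087 -40.7169]
corner [0.539  0.3456 0.047 ] [62.2109 45.5169]
core [0.4555 0.3223 0.0345] [ -3.681 -10.791]
core [0.4808 0.334  0.0345] [14.2897 10.5139]
core [0.489  0.3134 0.0345] [30.3666 -4.7101]
(15, -12) [0.472  0.3133]
(-30, -12) [0.4311 0.3322]
(-30, 12) [0.4412 0.354 ]
(30, 12) [0.4957 0.3288]
(30, -12) [0.4856 0.307 ]
```

Emit:
carry_out --steps '[[[-0.2,0.85,0],0],[[0,0,-2],0],[[0,0,-2],0],[[0,0,-2],0],[[0,0,-1.8],0],[[0,0,-1.5],0],[[0,0,-1.0],0],[[0,0,0],0]]'

```text
time: 6.45
tool_pos: [0.4694, 0.3151, 0.119]
eef_rot: [[-0.935, 0.354, -0.002], [0.354, 0.935, -0.002], [0.002, -0.002, -1.0]]
wrist_force: [-0.0, 0.3, 0.7]
opening: 0.013
finger_force: 38.9
```

```bash
cat > look.py <<'E'
from h import *
import sys
np.set_printoptions(precision=4,suppress=True)
c=cam('wrist');s=env.state();print(s['time'],s['tool_pos'],bk(s['tool_pos']),s['wrist_force'],s['opening'])
if len(sys.argv)>1:
    u,v=map(int,proj(c,[*C,.03]));x,y=max(u-75,0),max(v-60,0)
    cv2.imwrite(f'pics/{sys.argv[1]}.png',cv2.resize(c['image'][y:y+120,x:x+150],None,fx=5,fy=5,interpolation=3)[:,:,::-1]);print(x,y)
E
python3 look.py w4
```

```text
6.5 [0.4701 0.3157 0.1201] [ 12.2861 -10.6246] [-1.3245 -0.1247 -0.4104] 0.012914709660285056
267 130
```

View pics/w4.png

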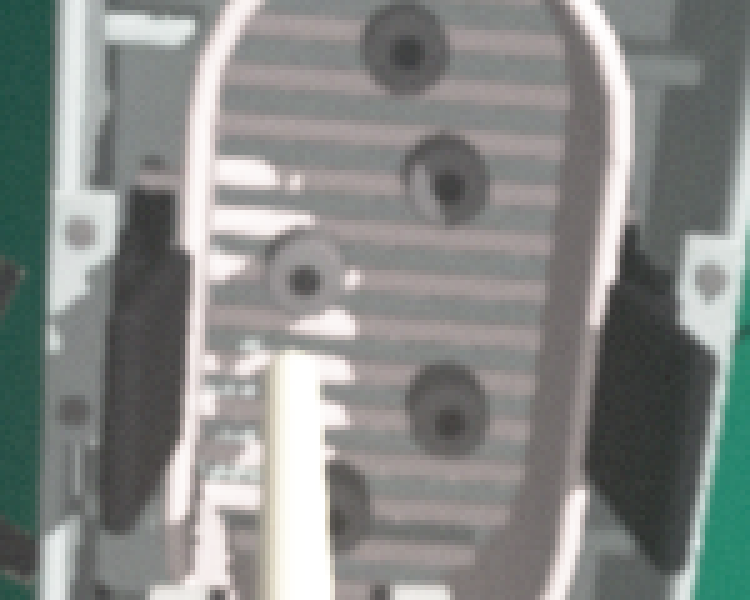

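The rod is in the basket at crop (295,360), clear of all five cores. I'll sweep it once round the trough, clockwise.

Emit:
carry_out --steps '[[[-0.6,0.25,0],0],[[-0.6,0.24,0],0],[[-0.6,0.24,0],0],[[-0.6,0.24,0],0],[[-0.6,0.24,0],0],[[-0.6,0.25,0],0],[[-0.33,0.37,0],0],[[-0.32,0.37,0],0]]'

```text
time: 7.3
tool_pos: [0.4274, 0.3385, 0.1203]
eef_rot: [[-0.936, 0.353, 0.0], [0.353, 0.936, 0.0], [-0.0, 0.0, -1.0]]
wrist_force: [0.7, 0.9, -0.8]
opening: 0.0128
finger_force: 38.8
```

Emit:
carry_out --steps '[[[0.01,0.5,0],0],[[0.01,0.49,0],0],[[0.37,0.32,0],0],[[0.37,0.32,0],0],[[0.5,0,0],0],[[0.5,0,0],0],[[0.6,-0.28,0],0],[[0.6,-0.28,0],0]]'

```text
time: 8.1
tool_pos: [0.458, 0.3485, 0.1203]
eef_rot: [[-0.936, 0.353, 0.0], [0.353, 0.936, 0.0], [-0.0, 0.0, -1.0]]
wrist_force: [-0.1, 0.5, -0.5]
opening: 0.0129
finger_force: 38.9
```

Emit:
carry_out --steps '[[[0.6,-0.28,0],0],[[0.6,-0.28,0],0],[[0.6,-0.28,0],0],[[0.6,-0.28,0],0],[[0.6,-0.28,0],0],[[0.3,-0.14,0],0],[[0,0,0],0]]'

```text
time: 8.8
tool_pos: [0.4909, 0.3328, 0.1203]
eef_rot: [[-0.935, 0.354, 0.0], [0.354, 0.935, -0.0], [-0.001, -0.0, -1.0]]
wrist_force: [1.1, -0.3, -0.3]
opening: 0.0127
finger_force: 38.9
```

```bash
python3 look.py w5
```

```text
8.85 [0.4904 0.3333 0.1203] [23.3161 13.8769] [0.2104 0.3438 0.0097] 0.013143114462976047
233 111
```

View pics/w5.png

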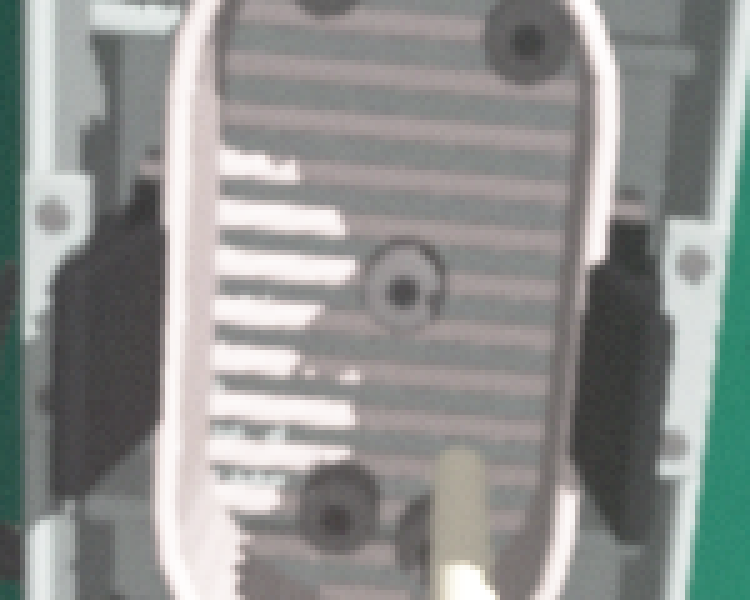

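Run:
```python
from h import *
np.set_printoptions(precision=1,suppress=True)
c=dict(np.load('wrist.npz'))
for n,a in dict(A=(525,40),B=(325,-20),C=(403,290),D=(335,515),E=(412,545)).items():
    print(n,bk(onz(c,233+a[0]/5,111+a[1]/5,.0345)))
cv2.imwrite('pics/raw.png',c['image'][85:135,270:360,::-1])
g=c['image'][85:125,285:350].mean(2).astype(int);print(g[::3,::3])
```

```text
A [-37.1  17.7]
B [-42.7  -8.8]
C [-2.7  3.8]
D [30.5 -3.8]
E [34.3  7.4]
[[126 132 132 125 123 121 122 129 137 154 154 132 131 133 131 134 133 127
  132 126 124 118]
 [125 134 133 150 212 243 251 251 251 251 252 253 249 225 164 127 125 134
  136 133 132 131]
 [125 150 240 249 246 232 191 179 173 164 167 204 235 248 254 248 153 138
  138 131 134 132]
 [194 245 239 195 145 124 133 155 158 164 163 160 154 142 185 248 254 240
  145 130 136 136]
 [246 221 139  97  99  96 112 134 131 133 132 138 137 143 134 135 201 252
  252 134 134 132]
 [186 114  99  96  98 103 100 111 134 133 135 136 136 135 137 134 132 151
  251 252 139 132]
 [110 141  98  94  68  76 100  95 161 158 158 155 151 145 142 136 141 135
  155 250 252 137]
 [129 127  99  91  69  75 100  96 154 156 155 159 161 160 160 163 164 163
  162 153 249 229]
 [132 133  99 100  90  98  96 102 133 136 135 132 133 135 137 137 138 131
  132 131 193 254]
 [160 160 158 104  95  95 121 140 139 137 136 133 133 137 135 131  95 102
  100 103 122 244]
 [142 150 152 154 142 153 157 160 161 161 161 160 160 158 155 112 100  99
   94 102  96 170]
 [135 136 135 135 135 135 132 136 140 135 138 143 147 150 153 103 101  70
   69  93  97 122]
 [148 137 136 138 136 134 135 133 138 135 138 138 139 136 133 108  97  78
   72  95  97 118]
 [157 160 158 161 160 159 159 158 156 154 150 147 141 139 134 124  98  96
   98  96 113 120]]
```

Cores 1–4 have each moved 15 mm or more. Core 5 (D) still lies where it did, so I'll push it sideways.

Emit:
carry_out --steps '[[[-0.15,-0.42,0],0],[[-0.15,-0.42,0],0],[[0.03,-0.4,0],0],[[0.03,-0.4,0],0],[[0.03,-0.4,0],0],[[0.03,-0.4,0],0],[[0,0,0],0]]'

```text
time: 9.55
tool_pos: [0.4883, 0.3091, 0.1205]
eef_rot: [[-0.935, 0.353, -0.0], [0.353, 0.935, 0.001], [0.001, 0.001, -1.0]]
wrist_force: [-0.6, 1.0, -1.0]
opening: 0.0126
finger_force: 38.8
```

```bash
python3 look.py
```

```text
9.6 [0.4883 0.3092 0.1204] [31.5482 -8.8162] [-0.7263  0.9124 -0.2798] 0.012617967280020738
```

Emit:
carry_out --steps '[[[0,0,1],0],[[0,0,2],0],[[0,0,2.5],0],[[0,0,2.5],0],[[0,0,2.5],0],[[-4,-1.5,1],0],[[-4,-1.5,0],0],[[0,0,0],0]]'

```text
time: 10.4
tool_pos: [0.4026, 0.2762, 0.2347]
eef_rot: [[-0.936, 0.351, -0.007], [0.351, 0.936, -0.003], [0.005, -0.005, -1.0]]
wrist_force: [0.9, 0.1, -1.7]
opening: 0.0129
finger_force: 39.0
```

```bash
python3 look.py w6
python3 - <<'E'
from h import *
np.set_printoptions(precision=1,suppress=True)
c=dict(np.load('wrist.npz'))
g=cv2.cvtColor(c['image'],cv2.COLOR_RGB2GRAY)
m=(g<85).astype(np.uint8);n,l,st,ce=cv2.connectedComponentsWithStats(m)
for i in range(1,n):
    p=bk(onz(c,*ce[i],.0345))
    if abs(p[0])<50 and abs(p[1])<24 and st[i,4]>3: print(ce[i],st[i,4],p)
E
```

```text
10.45 [0.4061 0.2777 0.2356] [-29.7874 -71.991 ] [0.0907 0.5019 0.3147] 0.012848413761458406
318 146
[390.4 169.2] 12 [-41.4  -9.8]
[412.7 174.9] 78 [-37.3  13.8]
[390.6 202.9] 7 [-5.7 -5. ]
[395.5 207.5] 4 [-1.   0.9]
[393.7 235.6] 29 [30.9  3.2]
[377.1 239.6] 15 [ 37.  -14.2]
[396.8 240.5] 28 [36.4  7.3]
```

View pics/w6.png

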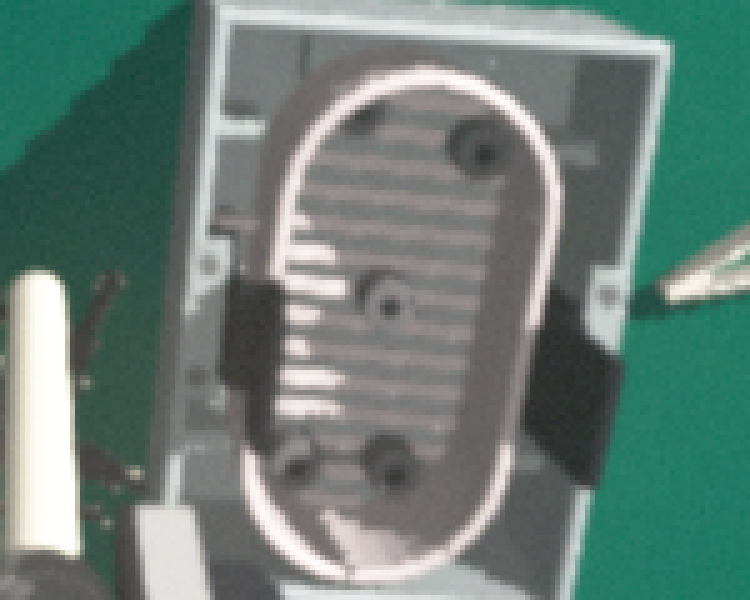

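Core 5 now lies near (37,-14) in basket millimetres, which is barely more than 1 cm from its start. I'll go back in behind it and push it along the wall.

Emit:
carry_out --steps '[[[3,1,0],0],[[3.5,1,0],0],[[2.7,1,0],0],[[0,0,0],0],[[0,0,0],0]]'

```text
time: 10.95
tool_pos: [0.5018, 0.3088, 0.2351]
eef_rot: [[-0.935, 0.354, 0.001], [0.354, 0.935, -0.001], [-0.001, -0.001, -1.0]]
wrist_force: [-0.2, -0.1, -1.3]
opening: 0.013
finger_force: 39.0
```

```bash
cat > tip.py <<'E'
from h import *
np.set_printoptions(precision=4,suppress=True)
c=cam('wrist');s=env.state();T=np.array(s['tool_pos']);print(s['time'],T,bk(T))
# tip: topmost bright pixel of rod near the projection
u,v=map(int,proj(c,T+[0,0,-.1]));g=c['image'].astype(int)
for r in range(v-10,v+14,2): print(r,u-14,g[r,u-14:u+16:2].mean(1).astype(int))
print(u,v)
E
python3 tip.py
```

```text
11.0 [0.5009 0.3088 0.2353] [43.1699 -3.8493]
190 311 [226 228 233 236 236 238 239 236 236 228 233 232 231 234 230]
192 311 [107 116 125 133 143 149 157 174 181 194 201 210 216 221 226]
194 311 [ 72  77  75  77  77  79  77  78  82  86  88  95  97 101 110]
196 311 [74 76 74 76 78 76 81 76 77 79 75 78 76 78 79]
198 311 [73 76 78 75 77 76 76 77 77 80 78 77 79 79 77]
200 311 [ 77  76  77  76  77  87 157 193 181  95  76  81  80  77  76]
202 311 [ 77  75  77  77  87 158 232 252 254 232  82  79  77  77  81]
204 311 [ 71  78  79  79 102 180 236 253 254 254 117  79  78  77  78]
206 311 [ 77  75  75  80 111 182 235 253 254 254 134  76  77  76  76]
208 311 [ 80  80  75  75 109 185 235 253 254 254 160  78  77  80  91]
210 311 [ 73  80  79  77 112 184 235 253 254 255 192  80  78  90 102]
212 311 [ 75  76  81  77 109 188 237 253 254 255 204  77  84  94 106]
325 200
```

Emit:
carry_out --steps '[[[-0.14,0.06,-2],0],[[0,0,-2.5],0],[[0,0,-2.5],0],[[0,0,-1.5],0],[[0,0,-1],0],[[0,0,-1],0],[[0,0,-1],0],[[0,0,0],0]]'

```text
time: 11.8
tool_pos: [0.4982, 0.3092, 0.1192]
eef_rot: [[-0.936, 0.353, -0.002], [0.353, 0.936, -0.001], [0.001, -0.002, -1.0]]
wrist_force: [-0.8, -0.4, -0.6]
opening: 0.0128
finger_force: 39.0
```

```bash
python3 look.py
```

```text
11.85 [0.4988 0.3095 0.12  ] [40.9083 -4.1653] [-0.583  -0.0919 -0.7955] 0.01300467505795288
```

Emit:
carry_out --steps '[[[-0.22,-0.18,0],0],[[-0.21,-0.18,0],0],[[-0.46,0.03,0],0],[[-0.46,0.03,0],0],[[-0.47,0.03,0],0],[[-0.54,0.25,0],0],[[-0.54,0.25,0],0],[[0,0,0],0]]'

```text
time: 12.65
tool_pos: [0.4682, 0.3119, 0.1198]
eef_rot: [[-0.936, 0.351, -0.002], [0.351, 0.936, -0.001], [0.002, -0.002, -1.0]]
wrist_force: [-0.3, -0.3, 0.2]
opening: 0.0131
finger_force: 39.0
```

Emit:
carry_out --steps '[[[0,0,1],0],[[0,0,2],0],[[0,0,2.5],0],[[0,0,2.5],0],[[0,0,2.5],0],[[-3.5,-2,1],0],[[-3,-2,0],0],[[0,0,0],0]]'

```text
time: 13.45
tool_pos: [0.4014, 0.2683, 0.2354]
eef_rot: [[-0.935, 0.354, -0.005], [0.354, 0.935, -0.002], [0.003, -0.004, -1.0]]
wrist_force: [-0.4, 0.1, -0.4]
opening: 0.0129
finger_force: 39.1
```

```bash
python3 look.py;  python3 - <<'E'
from h import *
np.set_printoptions(precision=1,suppress=True)
c=cam('wrist')
g=cv2.cvtColor(c['image'],cv2.COLOR_RGB2GRAY)
for T in(70,80,88,100,110):
    m=(g<T).astype(np.uint8);n,l,st,ce=cv2.connectedComponentsWithStats(m)
    print(T)
    for i in range(1,n):
        p=bk(onz(c,*ce[i],.0345))
        if abs(p[0])<50 and abs(p[1])<22 and 3<st[i,4]<150: print(st[i],p)
E
```

```text
13.5 [0.4038 0.2702 0.2358] [-28.6682 -79.8268] [ 0.34    0.3689 -0.3672] 0.012557138453135441
70
[417 170   4   4  11] [-35.9  16. ]
[399 235   4   3   9] [36.5  7.1]
80
[393 163   4   3   6] [-41.9  -9.7]
[412 166   7   8  24] [-39.   10.6]
[417 170   5   5  22] [-35.6  16.1]
[394 197   2   4   5] [-5.7 -5.4]
[395 229   8   6  24] [30.8  3.1]
[398 235   6   5  19] [36.9  7.3]
88
[392 163   6   4  14] [-41.5  -9.7]
[412 166  12  10  97] [-37.2  14.2]
[394 196   3   6  10] [-6.  -5.1]
[399 202   3   3   6] [-1.2  0.8]
[394 229  11  11  85] [33.8  5.1]
100
[391 162   8   6  29] [-41.3  -9.5]
[393 196   8   8  26] [-5.8 -4.7]
[398 202   4   3   9] [-1.2  0.8]
[392 228  15  13 118] [34.3  5.7]
110
[390 162  10   7  40] [-41.   -9.4]
[393 195   8  10  34] [-6.2 -4.4]
[398 201   4   4  14] [-1.4  0.6]
```

Emit:
carry_out --steps '[[[0.9,-3,0],0],[[0.9,-4.5,0],0],[[0.9,-4.8,0],0],[[0.9,-4.8,0],0],[[0.9,-4.8,0],0],[[0.9,-4.8,0],0],[[0.9,-4.5,0],0],[[0.9,-3,0],0]]'

```text
time: 14.35
tool_pos: [0.4783, -0.0752, 0.2363]
eef_rot: [[-0.934, 0.358, 0.002], [0.358, 0.934, -0.003], [-0.003, -0.002, -1.0]]
wrist_force: [0.2, 0.2, 0.2]
opening: 0.0129
finger_force: 39.1
```

Emit:
carry_out --steps '[[[0,0,-2],0],[[0,0,-2],0],[[0,0,0],0],[[0,0,0],0],[[0,0,0],0]]'

```text
time: 14.85
tool_pos: [0.4784, -0.0702, 0.1965]
eef_rot: [[-0.936, 0.352, 0.002], [0.352, 0.936, -0.001], [-0.002, 0.0, -1.0]]
wrist_force: [-0.9, 0.1, -0.9]
opening: 0.013
finger_force: 39.1
```

```bash
python3 tip.py
python3 - <<'E'
from h import *
np.set_printoptions(precision=1,suppress=True)
c=cam('top');w=np.load('wrist.npz')
cv2.imwrite('pics/t2.png',c['image'][:,:,::-1])
g=cv2.cvtColor(c['image'],cv2.COLOR_RGB2GRAY)
# local-minimum map of dark spots in the basket, px grid
u,v=map(int,proj(c,[*C,.03]));print(u,v)
print(g[v-24:v+26,u-20:u+21:1][::2,::2])
for b in[(8,-17),(-41,-9),(-36,16),(-1,2),(35,7),(36,-14),(31,-4)]:
    P=C+B.T@(np.array(b)/1000);x=proj(c,[*P,.0345]);print(b,np.array(x),g[int(x[1])-2:int(x[1])+4,int(x[0])-2:int(x[0])+4].tolist())
E
```

```text
14.9 [ 0.4783 -0.0701  0.1966] [ 182.181 -357.111]
190 311 [253 253 252 246 221 163 143 156 191 188 173 190 234 247 246]
192 311 [254 254 253 253 251 246 238 233 222 204 195 224 241 242 234]
194 311 [254 254 253 253 253 253 250 242 229 218 223 238 242 225 145]
196 311 [253 254 253 253 253 252 250 245 237 236 239 237 195 125  90]
198 311 [235 251 253 253 253 252 251 250 246 243 229 142  91  88  89]
200 311 [113 203 246 249 250 251 246 241 244 235 139  91  91  89  88]
202 311 [ 78  91 146 158 177 191 180 220 244 248 145  90  89  90  89]
204 311 [ 92  87  90  89  96 123 169 219 245 251 209  91  85  90  89]
206 311 [ 90  89  92  96  93 124 171 221 245 251 229  92  87  89  90]
208 311 [ 90  93  91  93  91 125 169 221 244 251 242  96  87  88  90]
210 311 [ 88  89  88  90  88 127 173 221 245 251 246  97  87  92  90]
212 311 [ 90  89  91  89  95 128 175 222 245 251 245  95  87  88  89]
325 200
254 256
[[ 96  97  97  95 139 143  88  97 120 124 132 159 164 175 178 162 160 169
  159 111  68]
 [ 96  95  96 112 154 108 101 112 125 165 188 176 159 154 168 180 167 149
  155 172 162]
 [ 96  97  97 1
[... 2793 characters left out ...]
0], [141, 143, 138, 129, 120, 112], [129, 134, 134, 131, 126, 119]]
(35, 7) [258.4 240.6] [[128, 111, 89, 77, 77, 86], [120, 104, 84, 69, 71, 82], [117, 101, 87, 77, 78, 85], [129, 116, 105, 95, 89, 97], [133, 131, 127, 117, 109, 112], [128, 129, 133, 132, 126, 126]]
(36, -14) [267.3 244.2] [[135, 131, 128, 127, 135, 162], [133, 136, 133, 129, 129, 156], [132, 128, 135, 146, 158, 178], [154, 138, 135, 157, 181, 204], [177, 164, 153, 154, 168, 194], [175, 178, 173, 153, 143, 164]]
(31, -4) [262.2 244.3] [[109, 112, 122, 132, 137, 135], [126, 126, 124, 128, 130, 133], [132, 133, 135, 138, 139, 132], [128, 131, 140, 160, 168, 154], [130, 127, 136, 161, 179, 177], [137, 134, 140, 152, 166, 175]]
```

Core 5 is gone from both earlier spots, while the other four sit where expected. Now standing the rod back.

Emit:
carry_out --steps '[[[-0.27,-0.33,0],0],[[0,0,-2],0],[[0,0,-2],0],[[0,0,-1],0],[[0,0,-1],0],[[0,0,-0.5],0],[[0,0,0],0]]'

```text
time: 15.65
tool_pos: [0.4741, -0.0734, 0.13]
eef_rot: [[-0.936, 0.353, -0.001], [0.353, 0.936, -0.0], [0.001, -0.0, -1.0]]
wrist_force: [-0.4, -0.0, 0.2]
opening: 0.0128
finger_force: 39.1
```

Run:
```python
from h import *
s=env.state();print(s['tool_pos'],s['wrist_force'],s['opening'])
```

```text
[ 0.47412276 -0.07338832  0.13000621] [-0.40893283 -0.04990277  0.1779211 ] 0.012750693712008423
```

Emit:
carry_out --steps '[[[0.1,0,-0.8],0],[[0,0,-0.7],0],[[0,0,-0.5],0],[[0,0,0],0],[[0,0,0],0]]'

```text
time: 16.15
tool_pos: [0.4753, -0.0734, 0.1102]
eef_rot: [[-0.936, 0.353, -0.0], [0.353, 0.936, -0.0], [0.0, -0.0, -1.0]]
wrist_force: [1.0, 0.2, -0.6]
opening: 0.0131
finger_force: 39.2
```

Seated with no side load. Opening wide enough to clear the sleeve, then going up.

Emit:
carry_out --steps '[[[0,0,0],0],[[0,0,0],0],[[0,0,0],0],[[0,0,0.5],0],[[0,0,1.5],0],[[0,0,3],0],[[0,0,4],0],[[0,0,4],0]]' --grip 0.2

```text
time: 16.95
tool_pos: [0.4749, -0.0735, 0.2419]
eef_rot: [[-0.936, 0.353, -0.0], [0.353, 0.936, -0.0], [0.0, -0.0, -1.0]]
wrist_force: [1.1, 0.1, -0.4]
opening: 0.0512
finger_force: 0.0
```

Emit:
carry_out --steps '[[[-0.5,3,0],0],[[-0.8,4.5,0],0],[[-0.8,4.8,0],0],[[-0.8,4.8,0],0],[[-0.8,4.8,0],0],[[-0.8,4.8,0],0],[[-0.8,4.5,0],0],[[-0.8,4,0],0]]' --grip 1

```text
time: 17.75
tool_pos: [0.4135, 0.2811, 0.2409]
eef_rot: [[-0.936, 0.352, 0.001], [0.352, 0.936, 0.001], [-0.0, 0.001, -1.0]]
wrist_force: [0.3, 0.2, -0.4]
opening: 0.0855
finger_force: 0.0
```

Run:
```python
from h import *
np.set_printoptions(precision=4,suppress=True)
c0=dict(np.load('scene.npz'));import cv2
ref=cv2.imread('pics/scene0.png')[:,:,::-1]
s=cam('scene');S=s['image'].astype(int)
d=np.abs(S-ref.astype(int)).mean(2)[245:335,375:420];print('stand diff',d.mean(),d.max())
t=s['image'][250:285,385:415].mean(2).astype(int)
print(t[::3,::2])
print(ref[250:285,385:415].mean(2).astype(int)[::3,::2])
w=cam('wrist');st=env.state();print(st['time'],st['tool_pos'],st['opening'],st['joint_pos'])
g=cv2.cvtColor(w['image'],cv2.COLOR_RGB2GRAY)
# catches: dark blobs near z=.088
n,l,stt,ce=cv2.connectedComponentsWithStats((g<62).astype(np.uint8))
for i in range(1,n):
    p=bk(onz(w,*ce[i],.07))
    if abs(p[0])<30 and abs(p[1])<55 and stt[i,4]>60: print(stt[i],ce[i],p)
cv2.imwrite('pics/w7.png',w['image'][:,:,::-1])
```

```text
stand diff 17.513662551440326 140.0
[[ 54  55  55  56  56  56  54  56  57  56  53  57  56  54  53]
 [ 51  57  54  52  52  56  58  59  52  54  56  53  55  54  49]
 [ 58  56  57  56  64 135 191 195 109  59  57  55  49  56  57]
 [ 30  38  57  53  72 120 101  95  77  54  57  58  57  59  55]
 [ 53  54 117 117  87 113  81  78  66  55  57  56  57  53  54]
 [ 73  53  54  53  87 108  80  76  67  52  52  51  53  55  54]
 [ 98  79  57  53  95 101  79  77  68  56  55  53  58  55  57]
 [ 53  78  47  50  96  96  76  73  70  52  50  62  57  55  55]
 [ 42  40  49  38 100  92  75  76  53  53  51  60  43  42  32]
 [ 49  43  40  33  77  92  75  73  36  30  28  31  33  31  35]
 [ 54  61  28  56  85 180 137  73  28  30  30  32  30  28  28]
 [ 53  59  24  39 106 177 141  72  54  52  50  50  54  31  26]]
[[ 54  54  52  54  60  58  54  55  52  58  56  54  48  52  56]
 [ 51  56  54  51  59  51  57  55  52  53  57  55  55  61  54]
 [ 53  50  51  53  60  55  59  76  89  62  55  55  56  51  57]
 [ 27  37  61  51  53  52  65  73  73  72  52  51  57  52  50]
 [ 56  59 111 115  72  57  65  71  72  71  59  49  54  54  57]
 [ 74  58  52  55  57  56  69  74  75  68  60  56  56  52  53]
 [101  80  56  53  52  60  71  74  78  69  54  55  56  55  54]
 [ 60  76  41  54  53  58  74  77  75  63  55  52  53  54  55]
 [ 55  42  53  55  55  61  74  76  73  58  51  62  51  57  57]
 [ 56  51  48  59  54  59  74  77  72  58  57  53  53  54  55]
 [ 54  63  30  58  51  68 120 115  63  54  55  56  56  58  57]
 [ 56  58  23  38  55  78 135 138  63  54  57  56  53  56  58]]
17.85 [0.4109 0.2864 0.2401] 0.08511861414739116 [-0.9193  0.207   0.336   1.6369 -0.0745  1.309   0.6519]
[344 199   9  26 130] [348.0769 209.5923] [ -3.678  -33.4197]
[404 206  14  32 279] [410.3907 221.0896] [ 3.0041 28.747 ]
```

Run:
```python
from h import *
np.set_printoptions(precision=1,suppress=True)
w=dict(np.load('wrist.npz'));g=cv2.cvtColor(w['image'],cv2.COLOR_RGB2GRAY)
for r in range(196,242,3): print(r,g[r,338:358].tolist(),g[r,400:424].tolist())
for p in[(344,200),(344,212),(344,224),(418,210),(418,225),(418,236)]: print(p,bk(onz(w,*p,.088)),bk(onz(w,*p,.056)))
# catches in the initial top view
t=dict(np.load('top.npz'));t['image']=cv2.imread('pics/top0.png');h=cv2.cvtColor(t['image'],cv2.COLOR_BGR2GRAY)
n,l,st,ce=cv2.connectedComponentsWithStats((h<65).astype(np.uint8))
for i in range(1,n):
    q=bk(onz(t,*ce[i],.085))
    if abs(q[0])<40 and abs(q[1])<45: print(st[i],ce[i],q)
```

```text
196 [201, 199, 172, 159, 170, 194, 197, 149, 89, 101, 147, 157, 125, 107, 117, 166, 229, 237, 199, 162] [110, 107, 109, 109, 116, 158, 222, 236, 187, 115, 97, 95, 95, 95, 94, 96, 129, 178, 189, 177, 168, 174, 199, 211]
199 [212, 215, 217, 208, 197, 169, 133, 81, 60, 72, 88, 85, 73, 69, 67, 69, 82, 113, 180, 231] [112, 107, 109, 114, 134, 196, 236, 225, 137, 85, 90, 94, 100, 96, 99, 105, 149, 196, 202, 193, 196, 210, 218, 204]
202 [202, 156, 135, 127, 127, 124, 105, 73, 56, 57, 60, 56, 59, 56, 61, 66, 71, 92, 127, 142] [110, 108, 110, 122, 168, 227, 235, 161, 75, 53, 61, 68, 75, 86, 96, 132, 187, 196, 152, 142, 147, 168, 201, 195]
205 [141, 129, 129, 127, 123, 120, 85, 62, 51, 57, 57, 57, 58, 58, 61, 65, 91, 158, 229, 242] [110, 107, 114, 147, 207, 230, 189, 102, 63, 64, 62, 67, 61, 73, 94, 151, 203, 218, 216, 209, 216, 217, 200, 140]
208 [128, 126, 127, 127, 126, 113, 75, 56, 56, 58, 56, 60, 60, 56, 64, 72, 87, 114, 136, 142] [111, 110, 120, 148, 195, 211, 133, 62, 58, 57, 58, 60, 65, 71, 89, 135, 200, 218, 218, 220, 219, 213, 183, 134]
211 [126, 128, 128, 128, 123, 103, 70, 57, 60, 
[... 1841 characters left out ...]
138, 182, 236, 249, 239, 227, 159, 118, 120, 127, 130] [172, 125, 103, 98, 97, 95, 96, 95, 99, 95, 94, 86, 72, 66, 73, 86, 103, 110, 107, 104, 104, 105, 106, 107]
241 [113, 114, 117, 119, 119, 119, 122, 121, 122, 120, 140, 206, 247, 251, 243, 217, 151, 117, 111, 117] [132, 114, 103, 100, 98, 96, 98, 95, 94, 95, 98, 93, 101, 133, 186, 209, 173, 124, 106, 107, 106, 107, 109, 105]
(344, 200) [-18.3 -39.9] [ -8.9 -37.1]
(344, 212) [ -6.9 -38.8] [  3.8 -35.8]
(344, 224) [  4.8 -37.6] [ 16.7 -34.5]
(418, 210) [-14.5  28.6] [-4.6 38.8]
(418, 225) [-0. 31.] [11.4 41.4]
(418, 236) [10.9 32.8] [23.5 43.4]
[236 246   7  10  35] [239.1 250.3] [ 0.8 26.3]
[263 259   7   8  29] [266.3 262.6] [  1.6 -35.2]
```

The rod stands seated again with a slight lean. The catch pads' outer top edges come out at about +31 and -35 mm, so the midpoint is at y≈-2 mm in my basket frame.

Emit:
carry_out --steps '[[[2.5,2.2,0],-0.037],[[2.5,2.2,-1],-0.037],[[0,0,-3],0],[[0,0,-3],0],[[0,0,-2],0],[[0,0,0],0],[[0,0,0],0],[[0,0,0],0]]'

```text
time: 18.65
tool_pos: [0.4656, 0.3231, 0.1522]
eef_rot: [[-0.907, 0.421, 0.003], [0.421, 0.907, 0.002], [-0.002, 0.003, -1.0]]
wrist_force: [1.0, 0.7, 0.3]
opening: 0.0854
finger_force: 0.0
```

Run:
```python
from h import *
np.set_printoptions(precision=4,suppress=True)
s=env.state();print(s['time'],s['tool_pos'],bk(s['tool_pos']),s['eef_rot'],s['wrist_force'],np.degrees(np.arctan2(s['eef_rot'][1][1],s['eef_rot'][0][1])))
w=cam('wrist');g=cv2.cvtColor(w['image'],cv2.COLOR_RGB2GRAY)
u,v=map(int,proj(w,[*C,.088]));print(u,v)
n,l,st,ce=cv2.connectedComponentsWithStats((g[:230]<65).astype(np.uint8))
for i in range(1,n):
    if st[i,4]>80: print(st[i],ce[i],bk(onz(w,*ce[i],.07)))
for r in range(100,240,10): print(r,g[r,250:420:5])
```

```text
18.65 [0.4656 0.3231 0.1522] [ 5.1059 -5.8211] [[-0.9069  0.4214  0.0029]
 [ 0.4214  0.9069  0.002 ]
 [-0.0018  0.003  -1.    ]] [1.0212 0.7149 0.3457] 65.07810229901922
333 209
[214   0  41  39 448] [232.6473  17.2701] [-114.4647  -60.2325]
[277   9  57  38 865] [305.9642  27.7468] [-108.8573  -16.9156]
[146  35  19  20 177] [154.3616  45.6497] [ -99.0301 -108.8098]
[  58   45  177   44 3693] [139.3926  69.3103] [ -85.6369 -120.0186]
[ 61  93  80  50 966] [107.4048 111.7547] [ -60.2979 -144.495 ]
[  0 101  12  17  91] [  6.0879 109.7912] [ -61.5588 -208.5459]
[129 128  61  66 843] [162.8529 159.7319] [ -29.3392 -113.5752]
[189 129  13  32 155] [195.0968 146.5613] [-38.0588 -91.1599]
[233 132  37  70 631] [246.7353 164.3439] [-26.145  -58.0364]
[   2  167  151   63 4122] [ 84.6732 206.0451] [   2.9644 -172.2003]
[165 175  58  55 826] [193.2215 212.4939] [  7.8571 -97.7069]
[367 183  13  46 397] [373.4181 205.0479] [ 2.6579 27.9078]
[219 186  14  13  82] [225.6341 191.9756] [ -6.9732 -73.8154]
100 [ 90  91  92  93  93  96  95  93  96  98  95  93  96  94  97  97 101 100
  98  98  94  9
[... 1209 characters left out ...]
68  66  67 218 130  78  71  82 220 250 249 247 153 151 144 140
 142 144 140 134 124 128  60  60  79 224 223 105 107 102 107 107]
200 [ 66  71  68  84  71 133 122  75  72  87 211 239 237 239 157 156 157 158
 157 155 156 159 121 137  61  60  71 207 226 104 105 104 104 106]
210 [ 61  67  63  71  72 124  93  78  67  87 185 151 165 156 168 178 135 141
 134 143 146 158 114 133  58  57  73 158 213 106 106 107 103 104]
220 [ 70  66  75  69  73 118 112  72  73 224 151 142 153 174 136 133 139 132
 113 132 136 136 108 188  68  58  69 101 214 105 106 104 105 101]
230 [ 70  84  67  81  72 115 184  98 136 202 229 240 169 151 151 149 149 109
  78  97 141 117 112 245 134 123  77 116 159 107 108 104 106 103]
```

Run:
```python
from h import *
np.set_printoptions(precision=1,suppress=True)
w=dict(np.load('wrist.npz'));g=cv2.cvtColor(w['image'],cv2.COLOR_RGB2GRAY)
T=np.array([.4656,.3231,.1522]);print(bk(w['position']),w['position'])
for r in(195,205,212): print(r,g[r,270:300].tolist(),g[r,362:400].tolist())
for u in(273,282,286,293,297,370,380,392,395): print(u,bk(onz(w,u,205,.088)),bk(onz(w,u,205,.047)))
print('TCP axis col at z.088/.05',proj(w,[T[0],T[1],.088]),proj(w,[T[0],T[1],.05]))
```

```text
[-70.8  -5.8] [0.4 0.4 0.3]
195 [70, 72, 78, 124, 172, 148, 132, 129, 131, 131, 120, 91, 69, 69, 74, 75, 77, 72, 73, 72, 68, 69, 70, 69, 74, 78, 140, 224, 239, 218] [111, 108, 116, 132, 135, 99, 68, 59, 62, 56, 60, 57, 58, 55, 56, 58, 57, 62, 69, 70, 74, 84, 123, 189, 217, 222, 223, 224, 223, 211, 165, 122, 105, 104, 103, 107, 110, 104]
205 [72, 73, 74, 85, 117, 128, 131, 125, 127, 127, 117, 89, 69, 70, 69, 76, 81, 73, 70, 67, 70, 69, 68, 70, 72, 83, 164, 240, 236, 216] [110, 114, 130, 140, 119, 76, 60, 56, 57, 57, 53, 58, 56, 57, 60, 58, 60, 65, 70, 70, 78, 110, 168, 205, 215, 220, 223, 223, 224, 204, 144, 111, 106, 110, 105, 108, 104, 106]
212 [70, 76, 74, 79, 101, 126, 130, 130, 125, 124, 122, 105, 77, 70, 74, 77, 72, 70, 72, 71, 75, 72, 72, 74, 73, 103, 186, 241, 236, 206] [112, 115, 137, 135, 93, 66, 57, 56, 56, 58, 60, 57, 53, 57, 56, 57, 58, 66, 74, 75, 89, 144, 207, 217, 216, 218, 225, 225, 217, 165, 119, 107, 104, 108, 110, 108, 105, 105]
273 [ -3.4 -39. ] [  9.9 -45.5]
282 [ -3.3 -33.2] [  9.9 -38.6]
286 [ -3.3 -30.7] [ 10.  -35.6]
293 [ -3.3 -26.2] [ 10.  -30.2]
297 [ -3.3 -23.6] [ 10.  -27.1]
370 [-3.2 23. ] [10.1 28.7]
380 [-3.2 29.4] [10.1 36.4]
392 [-3.2 37.1] [10.1 45.6]
395 [-3.2 39. ] [10.1 47.9]
TCP axis col at z.088/.05 (np.float64(324.95403925606695), np.float64(217.35925509171392)) (np.float64(324.9252186244128), np.float64(200.03061420546337))
```

Emit:
carry_out --steps '[[[-0.28,0.6,0],0],[[0,0,-2],0],[[0,0,-2],0],[[0,0,-2],0],[[0,0,-1.5],0],[[0,0,-1.3],0],[[0,0,-1],0],[[0,0,0],0]]'

```text
time: 19.5
tool_pos: [0.4606, 0.3284, 0.0512]
eef_rot: [[-0.907, 0.421, -0.002], [0.421, 0.907, -0.001], [0.001, -0.002, -1.0]]
wrist_force: [0.2, 0.2, -0.2]
opening: 0.0853
finger_force: 0.0
```

Emit:
carry_out --steps '[[[0,0,0],0],[[0,0,0],0],[[0,0,0],0]]' --grip 0.45 --force 25

```text
time: 19.8
tool_pos: [0.4623, 0.3292, 0.0534]
eef_rot: [[-0.907, 0.421, 0.002], [0.421, 0.907, 0.002], [-0.001, 0.002, -1.0]]
wrist_force: [-0.0, 1.0, 2.2]
opening: 0.0623
finger_force: 1.8
```

Run:
```python
from h import *
np.set_printoptions(precision=4,suppress=True)
s=env.state();print(s['time'],s['tool_pos'],bk(s['tool_pos']),B@s['wrist_force'][:2],s['wrist_force'][2],s['opening'],s['finger_force'])
```

```text
19.8 [0.4623 0.3292 0.0534] [-0.4547 -1.5948] [-0.4697  0.9223] 2.206087861601219 0.062252699837152696 1.8451794884640549
```

Emit:
carry_out --steps '[[[0,0,0],0],[[0,0,0],0],[[0,0,0],0],[[0,0,0],0],[[0,0,0],0],[[0,0,0],0]]' --grip -1 --force 40

```text
time: 20.4
tool_pos: [0.4629, 0.3293, 0.0556]
eef_rot: [[-0.907, 0.422, 0.003], [0.422, 0.907, 0.003], [-0.001, 0.003, -1.0]]
wrist_force: [-3.3, -0.6, 12.8]
opening: 0.0415
finger_force: 45.6
```

Run:
```python
from h import *
np.set_printoptions(precision=4,suppress=True)
s=env.state();print(s['time'],s['tool_pos'],bk(s['tool_pos']),B@s['wrist_force'][:2],s['wrist_force'][2],s['opening'],s['finger_force'])
```

```text
20.4 [0.4629 0.3293 0.0556] [ 0.0403 -1.3283] [-2.7654 -1.9531] 12.79609427117794 0.04152875823039487 45.595411935355514
```

Squeezed home at 41.5 mm. Lifting slowly.

Emit:
carry_out --steps '[[[0,0,0.3],0],[[0,0,0.4],0],[[0,0,0.5],0],[[0,0,0.5],0],[[0,0,0.5],0],[[0,0,0],0]]'

```text
time: 21.0
tool_pos: [0.4621, 0.3285, 0.075]
eef_rot: [[-0.907, 0.421, 0.001], [0.421, 0.907, 0.0], [-0.001, 0.001, -1.0]]
wrist_force: [1.6, -0.5, -3.0]
opening: 0.0415
finger_force: 45.6
```

Run:
```python
from h import *
np.set_printoptions(precision=4,suppress=True)
s=env.state();print(s['time'],s['tool_pos'],bk(s['tool_pos']),B@s['wrist_force'][:2],s['wrist_force'][2],s['opening'],s['finger_force'],s['torque'])
```

```text
21.0 [0.4621 0.3285 0.075 ] [-0.3176 -2.3688] [1.6607 0.2567] -3.014833193628027 0.041505100980276495 45.61886183830211 [ 0.0728 -0.0635  0.0025]
```

The wrist carries 3 N, the weight of the full basket. Lifting on.

Emit:
carry_out --steps '[[[0,0,0.8],0],[[0,0,1.2],0],[[0,0,1.5],0],[[0,0,1.5],0],[[0,0,1.5],0],[[0,0,1.2],0],[[0,0,0.5],0],[[0,0,0],0]]'

```text
time: 21.8
tool_pos: [0.462, 0.3287, 0.1574]
eef_rot: [[-0.907, 0.421, 0.001], [0.421, 0.907, 0.001], [-0.001, 0.001, -1.0]]
wrist_force: [-0.3, -0.2, -2.6]
opening: 0.0418
finger_force: 46.1
```

Run:
```python
from h import *
np.set_printoptions(precision=4,suppress=True)
s=env.state();T=s['tool_pos'];print(s['time'],T,s['wrist_force'],s['opening'],s['finger_force'],s['torque'])
c=cam('scene');o=c['image'];cv2.imwrite('pics/end.png',o[:,:,::-1])
r=cv2.imread('pics/scene0.png')[:,:,::-1]
# basket rim in the scene view: bright pinkish pixels around the lifted basket
u,v=map(int,proj(c,[T[0],T[1],.10]));print(u,v)
g=o.astype(int);m=((g.mean(2)>105)).astype(np.uint8)[v-45:v+50,u-50:u+50]
for row in m[::3,::2]: print(''.join('#' if k else '.' for k in row))
w=cam('wrist');gw=cv2.cvtColor(w['image'],cv2.COLOR_RGB2GRAY)
print(gw[100:290:8,250:410:6])
```

```text
21.8 [0.462  0.3287 0.1574] [-0.2937 -0.2045 -2.6127] 0.04178719429189032 46.0795612577931 [-0.0563 -0.0386  0.0085]
255 198
##################..........############......####
###################.........######################
####################.....#..######################
####################........###################.##
####################........######################
#####################......#######################
#####################.......###########....#######
#####################.#.....#.....######...#######
################..##..#.....#.#...##############.#
#############.............#.#....#..##############
#############......#.........###......#######.####
################.######......##.......############
###############..#..#........#.........###########
#################.##.........#...............#####
################..##..#......................#####
################.##.###......................#####
###############...................................
################..................................
#########....##.###........##........#............
#####.
[... 2669 characters left out ...]
 224  68  98 106 105]
 [ 70  75  62  76 138  71  90 247 247 247 157 154 131 100  95 143 143 143
  141 141  64 103 233  69  72 104 105]
 [ 64  71 115 237 205  74  79 206 207 187 123 192 193 190 191 204 164 102
  105 105  66  77 236 236  78 103 103]
 [ 98  74 236 237  82  69  74 198 194 191 187 189 185 190 189 185 171 174
  163 143  58  71 226 236 136  94 101]
 [ 83 152 237 230  75  71  65 131 147 243 245 244 157 151 155 153 153 150
  150 136  59  70  82 235 236  81  82]
 [ 81 236 235  85  62  83  68 155 155 193 198 246 133 128 124 123 121 121
  120  93  55  75  61 235 235 170  91]
 [188 237 235  74  56  74  64  70 131  78  83  79  77  76  74  99 105 107
  104  75  54  68  52 105 234 236  77]]
```

Run:
```python
from h import *
w=dict(np.load('wrist.npz'));g=cv2.cvtColor(w['image'],cv2.COLOR_RGB2GRAY)
T=np.array([.462,.3287])
for x in(-.054,):
  for z in(.140,.145,.150,.155,.160): print(z,proj(w,[*(T+B.T@[x,0]),z]))
print(g[125:160:1,330:348:6].tolist())
```

```text
0.14 (np.float64(325.75417896527733), np.float64(144.50266445510638))
0.145 (np.float64(325.750861059555), np.float64(146.02719477553467))
0.15 (np.float64(325.74733225878737), np.float64(147.6486283590347))
0.155 (np.float64(325.74357179536395), np.float64(149.3765076261405))
0.16 (np.float64(325.73955608238185), np.float64(151.22167042210188))
[[130, 133, 133], [131, 131, 132], [133, 133, 135], [130, 130, 134], [133, 129, 135], [132, 130, 133], [132, 133, 133], [132, 131, 134], [132, 132, 136], [134, 128, 132], [132, 133, 136], [130, 128, 128], [142, 129, 123], [193, 170, 128], [221, 224, 153], [228, 238, 206], [228, 238, 231], [227, 237, 235], [227, 238, 237], [228, 237, 237], [232, 237, 237], [243, 239, 238], [252, 247, 240], [254, 253, 248], [253, 254, 253], [251, 254, 254], [227, 251, 254], [179, 237, 250], [146, 200, 235], [129, 150, 196], [130, 128, 149], [137, 133, 134], [155, 149, 148], [160, 155, 156], [156, 156, 154]]
```

```bash
python3 -c "
from bench import env
print(env.job_done())"
```

```text
the job is handed in; nothing more can be done
None
```

I handed the job in at about 22 s. The cores are stirred, the rod is back in its stand, and the basket is held level by its squeezed catches about 7 cm clear above the pan. Core 5's final spot wasn't seen directly; it had left both places where it had been seen before.

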